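# Fit the spindle in the copper-foil dispenser

### The arm

A 6-joint arm with a two-finger parallel gripper is mounted at the origin on the work surface. World frame = base frame: x ahead of the robot, y to its left, z up, the work surface at z = 0. Lengths are in m, angles in rad, forces in N, time in s.
With the tool pointing down it reaches from about 0.35 to 0.775 m from the base axis. Payload 7.3 kg.
Tool frame: the origin (TCP) lies at the very end of the fingers, on their centre line; the grasp point (between the pads) lies 19 mm behind it; z points along the fingers, y is the line along which they close (so a half turn about z gives the same grasp; the last joint's range is limited). The gripper opens to 92 mm and grips with 3 to 60 N. Pads are 19 mm wide; open, the fingers measure 130 mm over their backs; the gripper's body (75 mm by 190 mm) begins 47 mm behind the grasp point.
Start: joints at [-1.254, 0.342, 1.524, -0, 1.275, -0.146], TCP at [0.234, -0.47, 0.227] pointing down, gripper open.
Joint ranges: [-2.53, 2.53], [-0.77, 2.02], [0.04, 2.7], [-1, 4.14], [0.28, 2.66], [-3.11, 3.11]. Speed limits (rad/s): [2.57, 2.57, 3.14, 3.14, 3.14, 3.14].

### API

Orientations are given as [roll, pitch, yaw] about the fixed x, y, z axes, in that order (R = Rz(yaw) Ry(pitch) Rx(roll)).
In Python, from cell import robot gives the robot as it stands.
- The arm moves only by the tool apply_moves, never from a script. Its argument "motion" is text: rows parted by semicolons, each of 7 numbers parted by spaces: the opening in per cent of the stroke, from 0 (shut) to 100 (fully open), then the shift along the tool's x, y, z in cm, then the turn, a rotation vector about the tool's x, y, z in rad. A call has 1 to 20 rows; each row shifts and turns the commanded pose from where the row before left it, along the tool's axes as they then stand; what a row does not reach is not made up. A row lasts 1/8 s, in which the tool goes at most 62.5 mm and 10.7 degrees, less where a joint would pass 70% of its speed; a pose out of reach is approached as far as the arm can. A call with a gripper value outside its range is refused whole. The fingers move at their own pace and stop on an object; "force" is the grip in N (left out, the last holds). Time passes only in rows, so rows that do not move let the fingers close. It gives the time, the measured TCP pose, the force, the opening and the grip force at its end, in the units of the state.
- robot.observe(): the state, without advancing time (a new reading comes with each control period).
- robot.read_camera(name): name is "side" or "top"; returns a dict with "img" (400x640x3 uint8, red, green, blue), "fovy" (degrees; the focal length in pixels is half the picture's height over the tangent of half this angle, whatever the lens; pixels are square), "cx", "cy" (the principal point, pixels), "R" (3x3) and "t" (3): a world point X has camera coordinates R X + t. Camera axes: x right, y down, z forward; pixel columns grow to the right and rows downward; lengths in m; the calibration is good to about 2 mm. A picture is of the moment at which its call begins. There is no depth.
- robot.hand_in(): hands the job in; it is judged then, once.
Trained networks look in a picture, given as the dict that the camera call returned (one of the last four; its "shot" number tells which), for a name from the list of things; names that differ only in an ending like _2 or _b are one class to them, and where a whole thing is asked for, a point or a joint stands for the part that bears it (a point fixed in the world has none). Each returns a list of dicts, best first, with "score" (0 to 1); they miss things now and then, are a little off and sometimes report something else, mostly with a low value. They report only what shows in the picture. A call takes as long as a camera call. They do not tell look-alikes from the thing itself.
- robot.search_frame(target, picture): "centre" ([x, y, z] in m, in world coordinates, good to about 4 mm: the middle of the surface that is visible of it).
- robot.trace(target, picture): "pixels" (400x640 bool, what is visible of it).
The state is a dict: "time": time; "qpos": joint angles; "qvel": joint speeds; "joint_efforts": joint torques, N m; "tool_pos": TCP position; "tool_rot": TCP orientation; "contact_force": force on the tool from outside, world axes, zero at the start; "torque": the same for the moment, N m; "opening": finger opening in m; "grip_force": force on a finger pad.
Only numpy, scipy, OpenCV 4.12 (cv2) and the standard library are available. Lean on these libraries where they do the work, as an engineer would, in place of code of your own. Each camera call takes 0.05 s, during which the arm holds its last target. There are 200 camera calls.

### The job

Take the red-knobbed spindle out of the wooden rack and fit it in the bore of the blue foil dispenser's metal carriage: lean it over about 20 degrees so that the low edge of its foot goes into the bore first, then straighten it in the bore and press it gently home past the sprung ball until its collar sits flat on the carriage. Let go and leave it standing there; do not force it, and leave the black-knobbed spindle, foil reel, tape roll and paint jar as they are.

Things in the scene. Friction and masses are not known exactly. Their poses are not given: they have to be found in the camera images.
- spindle: Spindle to be fitted, about 0.15 kg. Origin at the middle of the foot's underside, z along its axis to the knob. Steel shaft 18 mm diameter (0.8 mm edge chamfer), 50 mm long; above it a brass collar 32 mm diameter, 5 mm thick, then the red knob. At the start it hangs upright by its collar in one of the rack's holes, foot 10 mm above the table; lift it 55 mm or more to free it.
- knob (a point): Middle of the red cylindrical knob, 24 mm diameter, 40 mm long, on the spindle's axis 75 mm above the foot: grip here, from above, any yaw.
- foot (a point): Centre of the underside of the red spindle's foot (same point as its origin). The fit is delicate: push on the spindle with 5 to 10 N, never over 15 N in any direction.
- rack: Wooden block fixed to the table, 66 x 160 x 60 mm high, origin under its centre, z up. Two upright holes of 24 mm through it on its y axis at y = -40 and +40 mm: one holds the red spindle, the other the black-knobbed one (which is which varies).
- stand: Blue foil dispenser fixed to the table, 150 (x) x 100 (y) mm, origin under its centre, z up; rubber roller at its +x end, 40 mm high, out to x = 96 mm. Blue side walls 56 mm high at y beyond 36 mm either side. Between them an aluminium carriage 84 (x) x 66 (y) mm, 30 mm thick, with a flat top. It can be set along the stand's x and is clamped: it does not shift.
- deck (a point): Point in the stand's middle (x = y = 0) at the carriage's flat top, 60 mm above the table; axes as the stand's. The upright through bore in the carriage's centre, 19.6 mm wide with 1 mm chamfer, lies at y = 0 and anywhere from x = -12 to +12 mm of this point: the carriage is set differently each time and this is NOT measured; find the bore by feel (or see it).
- catch_level (a point): Point in the stand's middle, 38 mm below the carriage's top. At this depth a sprung steel ball, 12 mm, reaches 2.5 mm into the spindle's path from the stand's +y side; pushing the foot past it takes about 3 to 8 N, then it holds the spindle by friction. Below it is free down to 6 mm above the table. Fully home, the foot is 50 mm below the carriage's top.
- thin_spindle: Bystander: black-knobbed spindle in the rack's other hole, same shape but shaft 12 mm diameter; origin at its foot, z up. Leave it there.
- foil_reel: Bystander: flat copper foil reel, ring 68 mm outside, 28 mm hole, 8 mm thick, lying on the table; origin under its centre.
- tape_roll: Bystander: blue tape roll, ring 80 mm outside, 24 mm high, lying flat on the table; origin under its centre.
- paint_jar: Bystander: small amber paint jar with white cap, 44 mm diameter, 75 mm high, upright on the table; origin under its centre.
There are look-alikes about, which are no part of the job. There is more than one size of the spindle; the job needs the largest.

How it is judged:
On the way:
1. the spindle, leaning at least 8 degrees, has the low edge of its foot in the bore (middle of the foot at or below the carriage's top) (angle between spindle's own z axis and vertical between 0.14 and 0.7 rad and z of foot in the frame of deck between -0.012 and 0 m and x of foot in the frame of deck between -0.018 and 0.018 m and y of foot in the frame of deck between -0.006 and 0.006 m), for 0.1 s.
At the end, for the whole second after the job is handed in: The red spindle stands in the carriage's bore, foot at least 47.5 mm below the carriage's top (collar seated within 2.5 mm), upright within 4 degrees, released and at rest; the black spindle is still in its hole and it, the reel, the tape roll and the jar are within 12 mm of where they were (z of foot in the frame of deck below -0.0475 m and x of foot in the frame of deck between -0.018 and 0.018 m and y of foot in the frame of deck between -0.005 and 0.005 m and angle between spindle's own z axis and vertical below 0.07 rad and linear speed of spindle below 0.01 m/s and angle between thin_spindle's own z axis and vertical below 0.2 rad and distance of each of thin_spindle, foil_reel, tape_roll, paint_jar from where it was at the start of the episode below 0.012 m); the robot touches nothing.
It fails at once if the spindle is forced against the dispenser (over 32 N) (contact force between spindle and stand above 32 N).
It fails at once if a bystander is disturbed (moved over 12 mm) (distance of any of thin_spindle, foil_reel, tape_roll, paint_jar from where it was at the start of the episode above 0.012 m).
It also fails if it takes over 72 s, if anything falls off the work surface, if the arm or the gripper's body presses on something with over 40 N, if the wrist force passes 120 N, or if a joint passes its speed limit or range.

## Working session

There is one attempt and no reset: what is moved stays moved. The work goes in short steps, Python scripts to look and compute and a tool call to move; the robot and the scene stay as the last step left them, time stands still between calls to the robot, and variables do not carry over. Pictures are saved under pics/ and viewed, at most 10 in all, crops included, and the job is handed in when it is done.

Besides the shell and the picture viewer there is one more tool, called after "Call:" as name(argument=value, ...) on one line, values as JSON. apply_moves: Moves the arm, as the interface text tells. Its arguments: {"type":"object","properties":{"motion":{"type":"string"},"force":{"type":"number"}},"required":["motion"]}

```bash
mkdir -p pics; cat > h.py <<'E'
from cell import robot
import cv2, numpy as np
def shot(n):
    p=robot.read_camera(n); return p
def save(p,f,crop=None,s=1):
    im=p["img"][:,:,::-1]
    if crop: im=im[crop[1]:crop[3],crop[0]:crop[2]]
    cv2.imwrite("pics/"+f,cv2.resize(im,None,fx=s,fy=s,interpolation=cv2.INTER_CUBIC))
def K(p):
    f=200/np.tan(np.radians(p["fovy"])/2); return f,p["cx"],p["cy"]
def ray(p,u,v,z):
    f,cx,cy=K(p);R=np.array(p["R"]);t=np.array(p["t"])
    c=-R.T@t; d=R.T@np.array([(u-cx)/f,(v-cy)/f,1]); return c+d*(z-c[2])/d[2]
def proj(p,X):
    f,cx,cy=K(p); c=np.array(p["R"])@np.array(X)+p["t"]; return cx+f*c[0]/c[2],cy+f*c[1]/c[2]
E
python3 - <<'E'
from h import *
ps={n:shot(n) for n in("side","top")}
np.set_printoptions(precision=4,suppress=True)
for n,p in ps.items():
    save(p,n+"0.png"); print(n,p["fovy"],p["cx"],p["cy"],-np.array(p["R"]).T@p["t"])
    for t in("spindle","knob","rack","stand","deck","thin_spindle","foil_reel","tape_roll","paint_jar"):
        try:
            for d in robot.search_frame(t,p)[:4]: print(n,t,round(d["score"],2),np.array(d["centre"]),np.array(proj(p,d["centre"])).round())
        except Exception as e: print(t,e)
E
```

```text
side 43.166594434716885 318.97267405859765 203.08846931384426 [-0.2067  0.8097  0.9396]
side spindle 0.74 [0.4318 0.194  0.0483] [312. 264.]
side spindle 0.71 [0.5229 0.1854 0.0805] [289. 235.]
side spindle 0.62 [0.4331 0.1309 0.0511] [329. 250.]
side knob 0.59 [0.4289 0.1303 0.0462] [331. 252.]
side knob 0.52 [0.5272 0.185  0.0856] [288. 232.]
side knob 0.46 [0.4304 0.1952 0.0448] [312. 265.]
side rack 0.6 [0.5193 0.223  0.049 ] [280. 252.]
side stand 0.97 [ 0.5783 -0.1067  0.0411] [350. 189.]
side deck 0.73 [ 0.5712 -0.1049  0.0427] [351. 190.]
side thin_spindle 0.47 [0.544  0.2599 0.0829] [261. 244.]
side foil_reel 0.67 [0.6614 0.108  0.0098] [277. 218.]
side tape_roll 0.79 [0.4865 0.3975 0.0231] [234. 303.]
side tape_roll 0.37 [ 0.5702 -0.1046  0.0447] [351. 190.]
side paint_jar 0.89 [ 0.5093 -0.3601  0.043 ] [420. 164.]
top 48.264065271029374 321.0067682349251 194.54037275805473 [0.4211 0.0429 1.3123]
top spindle 0.6 [0.433  0.1187 0.0687] [293. 241.]
top spindle 0.54 [0.5255 0.1748 0.1057] [271. 207.]
top knob 0.75 [ 0.5899 -0.1255  0.0554] [378. 183.]
top knob 0.64 [0.4372 0.1205 0.0711] [292. 240.]
top knob 0.62 [0.5273 0.1723 0.1077] [272. 207.]
top knob 0.61 [0.4336 0.1828 0.0697] [270. 242.]
top stand 0.55 [ 0.5935 -0.1318  0.0575] [380. 182.]
top stand 0.39 [ 0.5118 -0.3708  0.0751] [468. 208.]
top deck 0.7 [ 0.5908 -0.1351  0.0583] [382. 183.]
top thin_spindle 0.74 [0.4937 0.3944 0.0205] [198. 223.]
top thin_spindle 0.65 [0.5493 0.2464 0.1047] [244. 199.]
top foil_reel 0.55 [0.6644 0.1046 0.0077] [297. 163.]
top tape_roll 0.72 [0.4973 0.3947 0.0242] [198. 222.]
top tape_roll 0.69 [ 0.5895 -0.1261  0.0574] [378. 183.]
top paint_jar 0.61 [ 0.5102 -0.3679  0.0733] [467. 208.]
```

```bash
python3 - <<'E'
import cv2,numpy as np
a=cv2.imread("pics/top0.png");b=cv2.imread("pics/side0.png")
A=cv2.resize(a[130:280,160:460],None,fx=2.6,fy=2.6,interpolation=3)[:300*2]
cv2.imwrite("pics/c1.png",A)
cv2.imwrite("pics/c2.png",cv2.resize(b[150:320,220:450],None,fx=3.4,fy=3.4,interpolation=3))
E
```

```text
(no output)
```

View pics/c1.png

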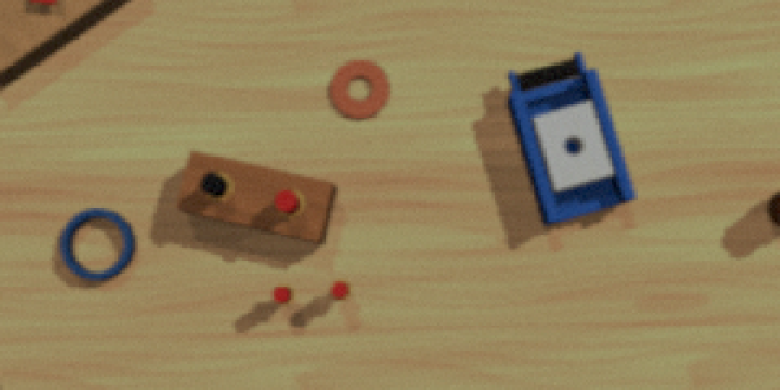

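View pics/c2.png

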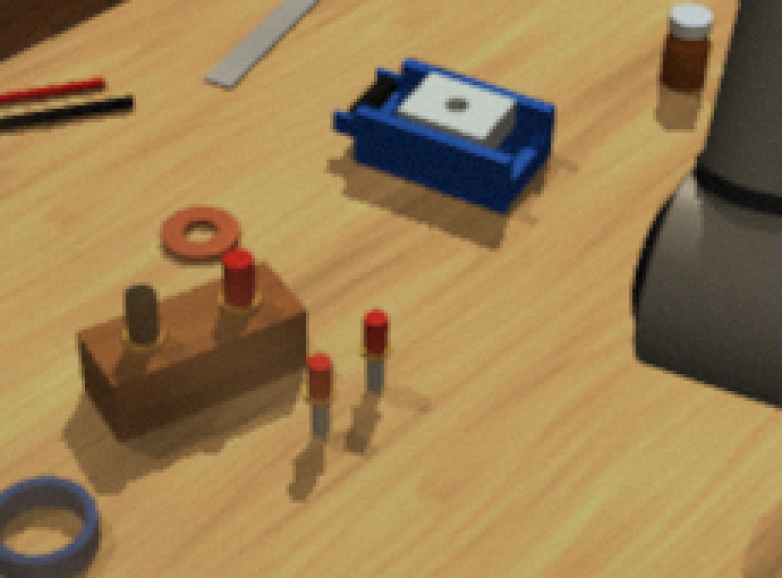

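The red spindle in the rack (top image px 270,207) is the one to take. The two free-standing red ones (269,243 and 291,241) are smaller look-alikes on the table. The bore shows in the white carriage at top px (380,186). The pictures already viewed are enlarged crops and confirm this. Next I measure precisely.

```bash
cat > m.py <<'E'
from h import *
np.set_printoptions(precision=4,suppress=True)
for n in("top","side"):
    p=shot(n); h=cv2.cvtColor(p["img"],cv2.COLOR_RGB2HSV); H,S,V=cv2.split(h)
    red=(((H<7)|(H>172))&(S>170)&(V>70)).astype(np.uint8)
    nb,lab,st,ce=cv2.connectedComponentsWithStats(red)
    for i in range(1,nb):
        if st[i,4]>25: print(n,"red",ce[i],st[i],"z.085",ray(p,*ce[i],.085),"z.105",ray(p,*ce[i],.105))
    x0,y0,x1,y1=(350,150,410,215) if n=="top" else (320,165,390,215)
    white=np.zeros_like(red); white[y0:y1,x0:x1]=((S<60)&(V>120))[y0:y1,x0:x1]
    nb,lab,st,ce=cv2.connectedComponentsWithStats(white); i=1+np.argmax(st[1:,4])
    c=cv2.findContours((lab==i).astype(np.uint8),cv2.RETR_EXTERNAL,cv2.CHAIN_APPROX_NONE)[0][0]
    # rectify the deck plane z=.06 from contour
    P=np.array([ray(p,*q[0],.06)[:2] for q in c],np.float32)*1000
    r=cv2.minAreaRect(P); print(n,"carriage",np.array(r[0]),r[1],r[2])
    hull=np.zeros_like(red); cv2.fillPoly(hull,[c],1); hull=cv2.erode(hull,np.ones((5,5)))
    g=cv2.GaussianBlur(V,(0,0),.6).astype(float); bg=np.median(g[hull>0]); w=np.where((hull>0)&(g<bg-25),bg-g,0)
    vv,uu=np.mgrid[:400,:640]; u,v=(w*uu).sum()/w.sum(),(w*vv).sum()/w.sum()
    print("bore",u,v,(w>0).sum(),ray(p,u,v,.06))
    bl=((H>105)&(H<125)&(S>150)).astype(np.uint8)
    nb,lab,st,ce=cv2.connectedComponentsWithStats(bl)
    for i in range(1,nb):
        if st[i,4]>300:
            c=cv2.findContours((lab==i).astype(np.uint8),cv2.RETR_EXTERNAL,cv2.CHAIN_APPROX_NONE)[0][0]
            P=np.array([ray(p,*q[0],.056)[:2] for q in c],np.float32)*1000
            print("blue",ce[i],cv2.minAreaRect(P))
print(robot.observe())
E
python3 m.py
```

```text
top red [303.0678  77.7627] [283  67  41  22 118] z.085 [0.8952 0.0792 0.085 ] z.105 [0.8874 0.0786 0.105 ]
top red [170.3148 108.2743] [146  91  42  41 791] z.085 [0.816  0.4564 0.085 ] z.105 [0.8096 0.4497 0.105 ]
top red [269.623  207.0492] [266 203   8   9  61] z.085 [0.5282 0.1801 0.085 ] z.105 [0.5264 0.1778 0.105 ]
top red [267.6923 242.8846] [265 241   6   5  26] z.085 [0.4301 0.1868 0.085 ] z.105 [0.4299 0.1845 0.105 ]
top carriage [ 583.2079 -130.3021] (83.52674102783203, 65.86856079101562) 14.34746265411377
bore 380.2224328593997 185.442654028436 48 [ 0.583  -0.1309  0.06  ]
blue [377.6471 186.2463] ((590.9520874023438, -125.0210952758789), (165.11228942871094, 98.56027221679688), 14.603752136230469)
side red [228.5089 177.2679] [207 173  44   9 112] z.085 [0.8295 0.1444 0.085 ] z.105 [0.8052 0.1599 0.105 ]
side red [289.7091 230.0818] [285 223  10  17 110] z.085 [0.5315 0.1755 0.085 ] z.105 [0.5142 0.1904 0.105 ]
side red [127.362  247.1095] [100 235  53  25 685] z.085 [0.767  0.4999 0.085 ] z.105 [0.7442 0.5071 0.105 ]
side red [330.127  246.8889] [327 241   7  13  63] z
[... 354 characters left out ...]
8790454864502
bore 353.94265402843604 180.32322274881517 30 [ 0.583  -0.1293  0.06  ]
blue [351.9369 192.3701] ((569.1856689453125, -100.36309051513672), (183.40414428710938, 154.05674743652344), 14.450676918029785)
{'time': 1.1, 'qpos': array([-1.254 ,  0.342 ,  1.5241, -0.    ,  1.2754, -0.146 ]), 'qvel': array([ 0.0016, -0.0016,  0.0004, -0.0005, -0.0007,  0.0009]), 'joint_efforts': array([  0.0015, -43.1138, -24.4483,   0.0718,   0.0483,  -0.    ]), 'tool_pos': array([ 0.2344, -0.4698,  0.2267]), 'tool_rot': array([3.1415, 0.    , 0.4628]), 'contact_force': array([-0.2237,  0.4966,  0.3685]), 'torque': array([ 0.0257,  0.0288, -0.0256]), 'grip_force': 0.0, 'opening': 0.09174279354429149}
```

Call:
apply_moves(motion="100 0 0 0 0 0 0.107; 100 0 0 0 0 0 0.107; 50 3.17 -3.96 0 0 0 0; 50 3.17 -3.96 0 0 0 0; 50 3.17 -3.96 0 0 0 0; 50 3.17 -3.96 0 0 0 0; 50 3.17 -3.96 0 0 0 0; 50 3.17 -3.96 0 0 0 0; 50 3.17 -3.96 0 0 0 0; 50 3.17 -3.96 0 0 0 0; 50 3.17 -3.96 0 0 0 0; 50 3.17 -3.96 0 0 0 0; 50 3.17 -3.96 0 0 0 0; 50 3.17 -3.96 0 0 0 0; 50 3.17 -3.96 0 0 0 0; 50 3.17 -3.96 0 0 0 0; 50 0 0 3 0 0 0; 50 0 0 3 0 0 0; 50 0 0 0 0 0 0", force=20)

```text
time: 3.48
tool_pos: [0.5266, 0.1767, 0.1646]
tool_rot: [-3.141, 0.005, 0.249]
contact_force: [0.5, -0.2, 0.0]
opening: 0.0456
grip_force: 0.0
```

```bash
cat >> h.py <<'E'
from scipy.spatial.transform import Rotation as Ro
def delta(X):
    o=robot.observe(); R=Ro.from_euler("xyz",o["tool_rot"]).as_matrix()
    return R.T@(np.array(X)-o["tool_pos"])*100
E
python3 - <<'E'
from h import *
o=robot.observe();print(o["time"],o["tool_pos"],o["tool_rot"],o["opening"],delta([.5275,.1775,.073]))
p=shot("side");save(p,"s1.png",(220,130,380,280),4)
E
```

```text
3.475 [0.52656533 0.17668801 0.16463327] [-3.1413723   0.00521853  0.24907876] 0.045641969468193926 [ 0.15841689 -0.05363383  9.16263699]
```

View pics/s1.png

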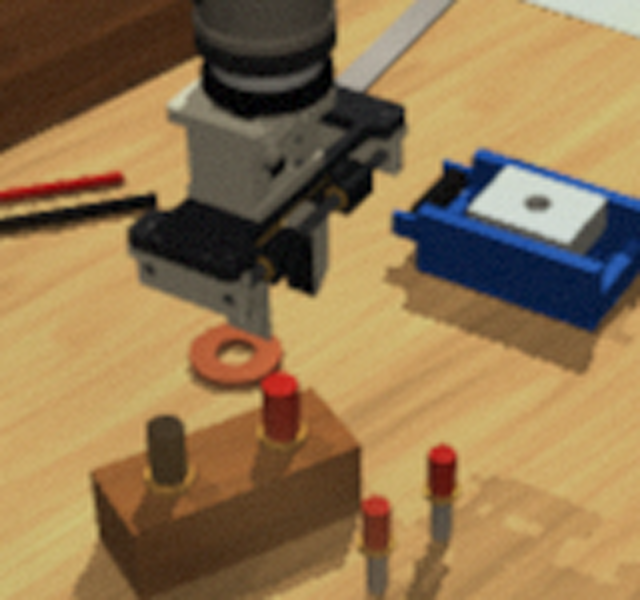

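The open gripper hangs over the red knob (crop 280,405), clear of the black one (165,450). I lower it and grip.

Call:
apply_moves(motion="50 0.1 0 3 0 0 0; 50 0 0 3 0 0 0; 50 0 0 2 0 0 0; 50 0 0 1.1 0 0 0; 50 0 0 0 0 0 0; 50 0 0 0 0 0 0; 20 0 0 0 0 0 0; 20 0 0 0 0 0 0; 15 0 0 0 0 0 0; 15 0 0 0 0 0 0; 15 0 0 0 0 0 0; 15 0 0 0 0 0 0", force=20)

```text
time: 5.03
tool_pos: [0.5292, 0.1771, 0.076]
tool_rot: [3.141, -0.0, 0.249]
contact_force: [-0.7, -0.3, 4.1]
opening: 0.0234
grip_force: 20.0
```

Call:
apply_moves(motion="15 0 0 -1 0 0 0; 15 0 0 -2 0 0 0; 15 0 0 -3 0 0 0; 15 0 0 -3 0 0 0; 15 0 0 -2 0 0 0; 15 0 0 0 0 0 0; 15 0 0 0 0 0 0")

```text
time: 5.9
tool_pos: [0.5283, 0.177, 0.1847]
tool_rot: [-3.142, 0.002, 0.249]
contact_force: [0.1, 0.4, -2.3]
opening: 0.0235
grip_force: 20.0
```

```bash
python3 - <<'E'
from h import *
o=robot.observe();print(o["time"],o["tool_pos"],o["tool_rot"],o["opening"],o["contact_force"],o["torque"],delta([.583,-.130,.2]))
p=shot("side");save(p,"s2.png",(220,130,380,280),4)
E
```

```text
5.9 [0.52831225 0.17699227 0.18466962] [-3.14152935e+00  1.90936770e-03  2.48842782e-01] 0.02354893431150826 [ 0.13867727  0.42468595 -2.32875092] [ 0.02864699 -0.01055864 -0.00859384] [-2.26328094 31.10039859 -1.53068826]
```

View pics/s2.png

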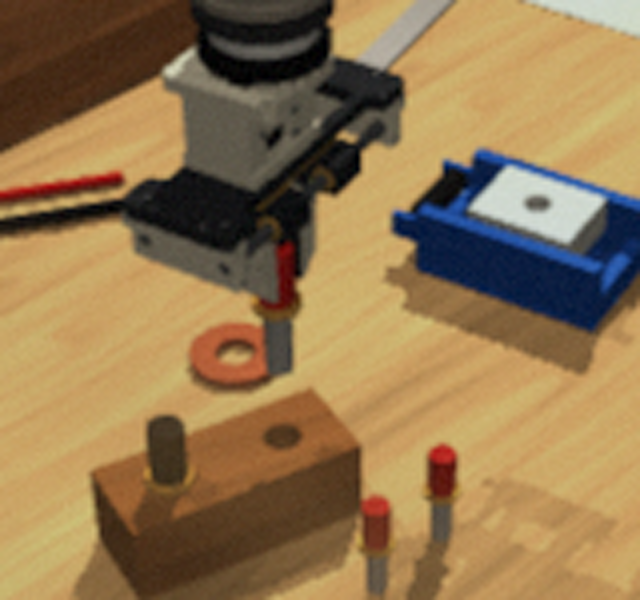

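The spindle is lifted clear and held upright, with the hole empty at crop (283,437). I carry it over the bore and lean it 20° about its foot.

Call:
apply_moves(motion="15 -0.23 3.1 0 0 0 0; 15 -0.23 3.1 0 0 0 0; 15 -0.23 3.1 0 0 0 0; 15 -0.23 3.1 0 0 0 0; 15 -0.23 3.1 0 0 0 0; 15 -0.23 3.1 0 0 0 0; 15 -0.23 3.1 0 0 0 0; 15 -0.23 3.1 0 0 0 0; 15 -0.23 3.1 0 0 0 0; 15 -0.23 3.1 0 0 0 0; 15 0 0 0 0 0 0; 15 -1.146 0 0.1 0 0.1745 0; 15 -1.146 0 0.1 0 0.1745 0; 15 0 0 0 0 0 0; 15 0 0 2 0 0 0; 15 0 0 2 0 0 0; 15 -1.4 0 0 0 0 0; 15 0 0 0 0 0 0; 15 0 0 0 0 0 0; 15 0 0 0 0 0 0")

```text
time: 8.45
tool_pos: [0.5621, -0.1347, 0.1402]
tool_rot: [3.141, -0.35, 0.249]
contact_force: [0.6, 0.6, -2.6]
opening: 0.0234
grip_force: 20.0
```

```bash
python3 - <<'E'
from h import *
np.set_printoptions(precision=4,suppress=True)
o=robot.observe();R=Ro.from_euler("xyz",o["tool_rot"]).as_matrix();f=o["tool_pos"]+.066*R[:,2]
print(o["time"],o["tool_pos"],o["tool_rot"],o["opening"],o["contact_force"],o["torque"],"foot",f,R[:,2])
ims=[]
for n in("side","top"):
    p=shot(n);print(n,"foot px",proj(p,f),"bore px",proj(p,[.583,-.130,.06]))
    u,v=map(int,proj(p,f)); im=p["img"][v-36:v+34,u-40:u+40,::-1];ims.append(cv2.resize(im,None,fx=5,fy=5,interpolation=2))
cv2.imwrite("pics/t1.png",np.hstack(ims))
E
```

```text
8.45 [ 0.5621 -0.1347  0.1402] [ 3.1405 -0.35    0.2491] 0.02342958660583614 [ 0.5919  0.5523 -2.6051] [-0.0906  0.355  -0.0285] foot [ 0.5841 -0.1292  0.0782] [ 0.3326  0.0835 -0.9394]
side foot px (np.float64(353.91714297937233), np.float64(175.19750927781382)) bore px (np.float64(354.1106072181005), np.float64(180.22343323375173))
top foot px (np.float64(380.4560282350611), np.float64(184.214239823874)) bore px (np.float64(379.9090131605587), np.float64(185.44561118585733))
```

View pics/t1.png

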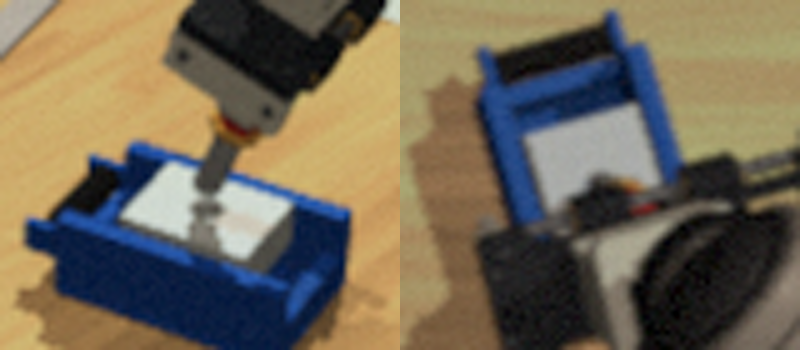

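The side view shows the leaning foot just over the bore, with the foot at crop (207,188) and the bore at (207,208). The top view agrees. I go down vertically, feeling as I go.

Call:
apply_moves(motion="15 -0.343 0 0.939 0 0 0; 15 -0.17 0 0.47 0 0 0; 15 0 0 0 0 0 0; 15 0 0 0 0 0 0")

```text
time: 9.05
tool_pos: [0.5617, -0.1345, 0.1242]
tool_rot: [-3.142, -0.349, 0.249]
contact_force: [0.5, 0.4, -1.6]
opening: 0.0237
grip_force: 20.0
```

Call:
apply_moves(motion="15 -0.034 0 0.094 0 0 0; 15 -0.034 0 0.094 0 0 0; 15 0 0 0 0 0 0; 15 0 0 0 0 0 0")

```text
time: 9.55
tool_pos: [0.562, -0.1349, 0.1225]
tool_rot: [3.141, -0.35, 0.249]
contact_force: [2.1, -1.6, -2.6]
opening: 0.0234
grip_force: 20.0
```

Call:
apply_moves(motion="15 -0.034 0 0.094 0 0 0; 15 0 0 0 0 0 0; 15 0 0 0 0 0 0")

```text
time: 9.93
tool_pos: [0.562, -0.1349, 0.1216]
tool_rot: [3.14, -0.35, 0.249]
contact_force: [2.8, -2.3, -0.8]
opening: 0.0234
grip_force: 20.0
```

Call:
apply_moves(motion="15 0.056 0.07 0.02 0 0 0; 15 0 0 0 0 0 0; 15 0 0 0 0 0 0")

```text
time: 10.3
tool_pos: [0.5624, -0.1351, 0.1214]
tool_rot: [3.141, -0.349, 0.249]
contact_force: [1.1, -2.7, -0.4]
opening: 0.0239
grip_force: 20.0
```

Call:
apply_moves(motion="15 -0.034 0 0.094 0 0 0; 15 0 0 0 0 0 0; 15 0 0 0 0 0 0")

```text
time: 10.68
tool_pos: [0.5625, -0.1352, 0.1203]
tool_rot: [3.141, -0.349, 0.249]
contact_force: [1.7, -3.4, -0.5]
opening: 0.0237
grip_force: 20.0
```

```bash
cat > st.py <<'E'
from h import *
np.set_printoptions(precision=4,suppress=True)
o=robot.observe();R=Ro.from_euler("xyz",o["tool_rot"]).as_matrix();f=o["tool_pos"]+.066*R[:,2]
S=Ro.from_euler("z",.249).as_matrix()
print(o["time"],"foot",f,"rel bore",S.T@(f-[.583,-.130,.06])*1000,"F stand",S.T@o["contact_force"],"M",S.T@o["torque"],o["opening"])
E
python3 st.py; python3 - <<'E'
from h import *
p=shot("side");save(p,"s3.png",(315,140,395,210),6)
E
```

```text
10.675 foot [ 0.5844 -0.1297  0.0583] rel bore [ 1.4066 -0.012  -1.7011] F stand [ 0.8022 -3.7452 -0.4862] M [-0.9932  0.0008 -0.3871] 0.023680975088609932
```

View pics/s3.png

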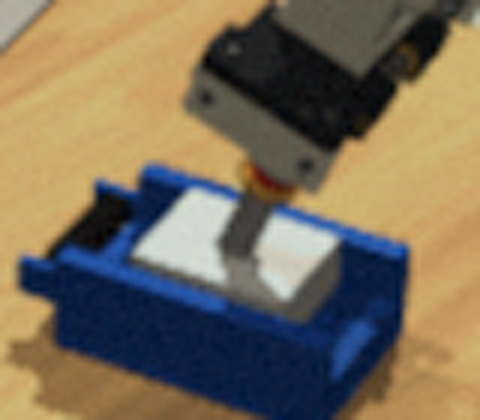

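The foot is in the bore (side crop 240,245). There is sideways force only, from the +y wall, so I ease off toward −y and go a little deeper.

Call:
apply_moves(motion="15 0 0.08 0 0 0 0; 15 0 0 0 0 0 0; 15 0 0 0 0 0 0")

```text
time: 11.1
tool_pos: [0.5625, -0.1356, 0.1202]
tool_rot: [-3.141, -0.349, 0.249]
contact_force: [2.3, -3.4, -0.4]
opening: 0.0234
grip_force: 20.0
```

```bash
python3 st.py
```

```text
11.1 foot [ 0.5843 -0.13    0.0582] rel bore [ 1.3086 -0.3058 -1.7935] F stand [ 1.4217 -3.833  -0.3798] M [-0.6543  0.0625 -0.2545] 0.023432250220175525
```

Call:
apply_moves(motion="15 -0.034 0.04 0.094 0 0 0; 15 0 0 0 0 0 0; 15 0 0 0 0 0 0")

```text
time: 11.48
tool_pos: [0.5626, -0.1359, 0.1192]
tool_rot: [-3.141, -0.349, 0.249]
contact_force: [1.6, -2.9, -1.3]
opening: 0.0237
grip_force: 20.0
```

```bash
python3 st.py
```

```text
11.475 foot [ 0.5844 -0.1303  0.0572] rel bore [ 1.2748 -0.6778 -2.8067] F stand [ 0.8024 -3.1914 -1.3197] M [-0.3927 -0.0083 -0.1333] 0.02371691114265122
```

Call:
apply_moves(motion="15 0.55 0.04 0.03 0 -0.0873 0; 15 0 0 0 0 0 0; 15 0.55 0.04 0.03 0 -0.0873 0; 15 0 0 0 0 0 0; 15 0 0 0 0 0 0")

```text
time: 12.1
tool_pos: [0.5722, -0.1337, 0.1212]
tool_rot: [-3.14, -0.175, 0.249]
contact_force: [0.2, 0.8, -2.8]
opening: 0.0233
grip_force: 20.0
```

```bash
python3 st.py
```

```text
12.1 foot [ 0.5833 -0.1307  0.0563] rel bore [ 0.1198 -0.7574 -3.7471] F stand [ 0.3766  0.7201 -2.7687] M [-0.083  -0.0369  0.0414] 0.023344793353888584
```

Call:
apply_moves(motion="15 0.575 0 0.025 0 -0.0873 0; 15 0 0 0 0 0 0; 15 0.575 0 0.025 0 -0.0873 0; 15 0 0 0 0 0 0; 15 0 0 0 0 0 0")

```text
time: 12.72
tool_pos: [0.5833, -0.1312, 0.1225]
tool_rot: [-3.14, -0.001, 0.249]
contact_force: [-0.0, -0.3, -2.9]
opening: 0.0235
grip_force: 20.0
```

```bash
python3 st.py
```

```text
12.725 foot [ 0.5833 -0.1311  0.0565] rel bore [ 0.0254 -1.1528 -3.5246] F stand [-0.0967 -0.3209 -2.8666] M [ 0.0639  0.0092 -0.0169] 0.023485179991266755
```

Call:
apply_moves(motion="15 0 0 0.2 0 0 0; 15 0 0 0 0 0 0; 15 0 0 0.2 0 0 0; 15 0 0 0 0 0 0; 15 0 0 0 0 0 0")

```text
time: 13.35
tool_pos: [0.5844, -0.1315, 0.1191]
tool_rot: [3.142, 0.0, 0.249]
contact_force: [0.2, 0.2, -1.9]
opening: 0.0235
grip_force: 20.0
```

```bash
python3 st.py
```

```text
13.35 foot [ 0.5843 -0.1315  0.0531] rel bore [ 0.9415 -1.7491 -6.9185] F stand [ 0.2159  0.187  -1.9108] M [ 0.054  -0.0009  0.0219] 0.02352814165787152
```

Call:
apply_moves(motion="15 0 0 0.3 0 0 0; 15 0 0 0.3 0 0 0; 15 0 0 0.3 0 0 0; 15 0 0 0 0 0 0; 15 0 0 0 0 0 0")

```text
time: 13.98
tool_pos: [0.5844, -0.1315, 0.1101]
tool_rot: [3.141, 0.0, 0.249]
contact_force: [-0.2, -0.6, -1.6]
opening: 0.0234
grip_force: 20.0
```

Call:
apply_moves(motion="15 0 0 0.3 0 0 0; 15 0 0 0.3 0 0 0; 15 0 0 0.3 0 0 0; 15 0 0 0 0 0 0; 15 0 0 0 0 0 0")

```text
time: 14.6
tool_pos: [0.5844, -0.1315, 0.1011]
tool_rot: [3.141, 0.0, 0.249]
contact_force: [-0.3, 0.1, -2.0]
opening: 0.0241
grip_force: 20.0
```

```bash
python3 st.py
```

```text
14.6 foot [ 0.5844 -0.1315  0.0351] rel bore [  0.9814  -1.8235 -24.8762] F stand [-0.2777  0.1428 -2.0149] M [ 0.0307  0.0911 -0.0166] 0.024107303287967785
```

Call:
apply_moves(motion="15 0 0 0.3 0 0 0; 15 0 0 0.3 0 0 0; 15 0 0 0 0 0 0; 15 0 0 0 0 0 0")

```text
time: 15.1
tool_pos: [0.5844, -0.1315, 0.0951]
tool_rot: [3.141, 0.0, 0.249]
contact_force: [-0.9, 0.1, -1.5]
opening: 0.0237
grip_force: 20.0
```

Call:
apply_moves(motion="15 0 0 0.1 0 0 0; 15 0 0 0.1 0 0 0; 15 0 0 0 0 0 0; 15 0 0 0 0 0 0")

```text
time: 15.6
tool_pos: [0.5844, -0.1315, 0.0932]
tool_rot: [3.141, 0.0, 0.249]
contact_force: [0.4, 0.2, -1.5]
opening: 0.0234
grip_force: 20.0
```

Call:
apply_moves(motion="15 0 0 0.1 0 0 0; 15 0 0 0.1 0 0 0; 15 0 0 0 0 0 0; 15 0 0 0 0 0 0")

```text
time: 16.1
tool_pos: [0.5845, -0.1317, 0.0913]
tool_rot: [3.141, -0.0, 0.249]
contact_force: [0.1, -0.3, 0.3]
opening: 0.0238
grip_force: 20.0
```

```bash
python3 st.py
```

```text
16.1 foot [ 0.5845 -0.1317  0.0253] rel bore [  1.0429  -2.0433 -34.748 ] F stand [ 0.0671 -0.279   0.2876] M [-0.1956 -0.0162 -0.0096] 0.023793105924532
```

Ball contact is starting, at about −35 mm. I press on in 1 mm steps.

Call:
apply_moves(motion="15 0 0 0.1 0 0 0; 15 0 0 0 0 0 0; 15 0 0 0 0 0 0")

```text
time: 16.48
tool_pos: [0.5846, -0.1318, 0.0903]
tool_rot: [3.141, -0.0, 0.249]
contact_force: [0.3, -2.0, 0.7]
opening: 0.0235
grip_force: 20.0
```

Call:
apply_moves(motion="15 0 0 0.1 0 0 0; 15 0 0 0 0 0 0; 15 0 0 0 0 0 0")

```text
time: 16.85
tool_pos: [0.5845, -0.1317, 0.089]
tool_rot: [3.141, 0.0, 0.249]
contact_force: [0.6, -3.6, 1.3]
opening: 0.0233
grip_force: 20.0
```

```bash
python3 st.py
```

```text
16.85 foot [ 0.5845 -0.1317  0.023 ] rel bore [  0.9809  -2.0515 -36.9905] F stand [-0.2675 -3.6494  1.2917] M [-0.7723  0.0109  0.0473] 0.023282951198022525
```

Call:
apply_moves(motion="15 0 0.03 0.1 0 0 0; 15 0 0 0 0 0 0; 15 0 0 0.1 0 0 0; 15 0 0 0 0 0 0; 15 0 0 0 0 0 0")

```text
time: 17.48
tool_pos: [0.5843, -0.1318, 0.0869]
tool_rot: [3.142, 0.0, 0.249]
contact_force: [1.4, -3.6, -2.0]
opening: 0.0234
grip_force: 20.0
```

Call:
apply_moves(motion="15 0 0 0.1 0 0 0; 15 0 0 0 0 0 0; 15 0 0 0.1 0 0 0; 15 0 0 0 0 0 0; 15 0 0 0 0 0 0")

```text
time: 18.1
tool_pos: [0.5844, -0.1318, 0.085]
tool_rot: [3.142, 0.0, 0.249]
contact_force: [1.0, -3.8, -0.5]
opening: 0.0236
grip_force: 20.0
```

```bash
python3 st.py
```

```text
18.1 foot [ 0.5844 -0.1318  0.019 ] rel bore [  0.9046  -2.1037 -40.9604] F stand [-0.0053 -3.9533 -0.5429] M [-0.9136 -0.0207  0.0095] 0.023570832807294863
```

Past the ball. I continue down to the seat.

Call:
apply_moves(motion="15 0 0.03 0.15 0 0 0; 15 0 0 0.15 0 0 0; 15 0 0 0.15 0 0 0; 15 0 0 0.15 0 0 0; 15 0 0 0 0 0 0; 15 0 0 0 0 0 0")

```text
time: 18.85
tool_pos: [0.5843, -0.132, 0.0787]
tool_rot: [-3.141, 0.001, 0.249]
contact_force: [1.9, -3.5, -3.9]
opening: 0.0235
grip_force: 20.0
```

Call:
apply_moves(motion="15 0 0 0.1 0 0 0; 15 0 0 0 0 0 0; 15 0 0 0 0 0 0")

```text
time: 19.23
tool_pos: [0.5845, -0.1321, 0.0781]
tool_rot: [3.142, 0.0, 0.249]
contact_force: [1.6, -2.0, -1.2]
opening: 0.0235
grip_force: 20.0
```

Call:
apply_moves(motion="15 0 0 0.1 0 0 0; 15 0 0 0 0 0 0; 15 0 0 0 0 0 0")

```text
time: 19.6
tool_pos: [0.5845, -0.1321, 0.0771]
tool_rot: [3.142, 0.0, 0.249]
contact_force: [-0.1, -3.8, -1.2]
opening: 0.0235
grip_force: 20.0
```

```bash
python3 st.py
```

```text
19.6 foot [ 0.5845 -0.1321  0.0111] rel bore [  0.9114  -2.3942 -48.9484] F stand [-1.0363 -3.6908 -1.2308] M [-0.8287 -0.0397 -0.0545] 0.023523293405073607
```

Call:
apply_moves(motion="15 0 0 0.07 0 0 0; 15 0 0 0 0 0 0; 15 0 0 0 0 0 0")

```text
time: 19.98
tool_pos: [0.5845, -0.1321, 0.0764]
tool_rot: [3.141, 0.0, 0.249]
contact_force: [0.7, -3.2, -0.6]
opening: 0.0236
grip_force: 20.0
```

Call:
apply_moves(motion="15 0 0 0.05 0 0 0; 15 0 0 0 0 0 0; 15 0 0 0 0 0 0")

```text
time: 20.35
tool_pos: [0.5846, -0.1321, 0.0762]
tool_rot: [3.141, -0.0, 0.249]
contact_force: [0.4, -2.6, 1.6]
opening: 0.0239
grip_force: 20.0
```

Call:
apply_moves(motion="15 0 0 0.05 0 0 0; 15 0 0 0 0 0 0; 15 0 0 0 0 0 0")

```text
time: 20.72
tool_pos: [0.5847, -0.1321, 0.0761]
tool_rot: [3.141, -0.0, 0.249]
contact_force: [-0.3, -2.7, 6.2]
opening: 0.0238
grip_force: 20.0
```

The force rises to about 8 N and the TCP is at 0.076 m, the same height as in the rack, so it is seated. I release it and back off.

Call:
apply_moves(motion="45 0 0 0 0 0 0; 50 0 0 0 0 0 0; 50 0 0 0 0 0 0; 50 0 0 0 0 0 0; 50 0 0 -1 0 0 0; 50 0 0 -3 0 0 0; 50 0 0 -4 0 0 0; 50 0 0 -4 0 0 0; 50 -4 0 -2 0 0 0; 50 -5 0 0 0 0 0; 50 -5 0 0 0 0 0; 50 0 0 0 0 0 0; 50 0 0 0 0 0 0")

```text
time: 22.35
tool_pos: [0.4496, -0.1668, 0.2164]
tool_rot: [3.14, -0.002, 0.248]
contact_force: [0.5, 0.2, 0.1]
opening: 0.0457
grip_force: 0.0
```

```bash
python3 m.py | grep red; python3 - <<'E'
from h import *
p=shot("side");save(p,"s4.png",(220,130,420,280),4)
E
```

```text
top red [303.0625  77.7589] [283  68  41  21 112] z.085 [0.8952 0.0792 0.085 ] z.105 [0.8874 0.0786 0.105 ]
top red [170.219  108.1937] [146  91  42  41 790] z.085 [0.8163 0.4567 0.085 ] z.105 [0.8098 0.4499 0.105 ]
top red [381.3556 184.1333] [378 181   8   8  45] z.085 [ 0.5833 -0.1307  0.085 ] z.105 [ 0.5807 -0.1279  0.105 ]
top red [267.6923 242.8846] [265 241   6   5  26] z.085 [0.4301 0.1868 0.085 ] z.105 [0.4299 0.1845 0.105 ]
side red [354.2526 173.0526] [351 166   8  15  95] z.085 [ 0.5844 -0.1306  0.085 ] z.105 [ 0.5659 -0.1086  0.105 ]
side red [228.5664 177.2478] [207 173  44   9 113] z.085 [0.8295 0.1442 0.085 ] z.105 [0.8052 0.1598 0.105 ]
side red [127.4242 247.07  ] [100 235  53  25 686] z.085 [0.767  0.4997 0.085 ] z.105 [0.7442 0.5069 0.105 ]
side red [330.1846 246.9846] [327 241   7  13  65] z.085 [0.4148 0.1477 0.085 ] z.105 [0.4002 0.1632 0.105 ]
side red [313.3929 256.3929] [310 254   7   6  28] z.085 [0.4205 0.1999 0.085 ] z.105 [0.4059 0.2142 0.105 ]
side red [119.5467 263.08  ] [113 260  16   8  75] z.085 [0.7297 0.5403 0.085 ] z.105 [0.7078 0.5466 0.105 ]m.py:18: RuntimeWarning: invalid value encountered in scalar divide
  vv,uu=np.mgrid[:400,:640]; u,v=(w*uu).sum()/w.sum(),(w*vv).sum()/w.sum()
```

View pics/s4.png

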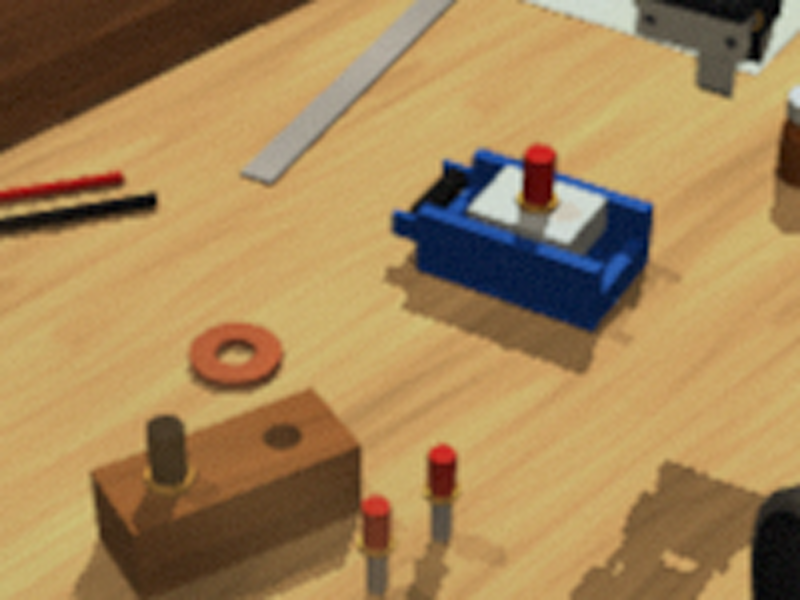

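The red spindle stands upright with its collar on the carriage (crop 538,205). The bystanders in view are where they were, and the gripper is clear.

```bash
python3 -c "
from cell import robot
print(robot.hand_in())"
```

```text
the job is handed in; nothing more can be done
None
```

The red-knobbed spindle is fitted in the blue dispenser's bore, upright with its collar seated, released at about 22 s with the gripper clear, and the job is handed in; the hand-in call gave no verdict.

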